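Tip a lock barrel out of a scoop tin

ROBOT

A 6-joint arm with a two-finger parallel gripper is mounted at the origin on the work surface. World frame = base frame: x ahead of the robot, y to its left, z up, the work surface at z = 0. Lengths are in mm, angles in rad, forces in N, time in s.
With the tool pointing down it reaches from about 350 to 875 mm from the base axis. Payload 4.2 kg.
Tool frame: the origin (TCP) lies midway between the tips of the shut fingers; the grasp point (between the pads) lies 19 mm behind it; z points along the fingers, y is the line along which they close (so a half turn about z gives the same grasp; the last joint's range is limited). The gripper opens to 85 mm and grips with 20 to 120 N. Pads are 22 mm wide; open, the fingers measure 114 mm over their backs; the gripper's body (76 mm by 85 mm) begins 54 mm behind the grasp point. The pads swing forward as they close: fully open they stand 13 mm farther back than shut.
Start: joints at [1.574, 0.385, 0.008, 0, -1.194, -0.259], TCP at [158.105, 604.65, 231.312] pointing down, gripper open.
Joint ranges: [-3.14, 3.14], [-1.21, 2.06], [-1.07, 1.41], [-3.16, 2.05], [-2.99, -0.16], [-3.1, 3.1]. Speed limits (rad/s): [2.79, 2.79, 3.14, 3.14, 3.14, 3.14].

INTERFACE

Orientations are given as a unit quaternion [x, y, z, w].
In Python, from bench import arm gives the robot as it stands. The module is installed in compiled form; this text tells all that it offers.
- The arm moves only by the shell command python3 -m handwheel 'ROWS' [OPENING]. ROWS is JSON, a list of rows, each an object of numbers: "x", "y", "z": the shift along the world's x, y, z each as a share of 20 cm, from -1 to 1; "ax", "ay", "az": the turn, a rotation vector about the world's x, y, z each as a share of 90 degrees, from -1 to 1. In form: [{"x": .., "y": .., "z": .., "ax": .., "ay": .., "az": ..}, ...]. A call has exactly 8 rows; each row shifts and turns the commanded pose from where the row before left it; what a row does not reach is not made up. A row lasts 1/10 s, in which the tool goes at most 50 mm and 8.59 degrees, less where a joint would pass 70% of its speed; a pose out of reach is approached as far as the arm can. A call with a number of a shift or a turn outside -1 to 1 is refused whole. A call with a gripper value outside its range is refused whole. OPENING is the opening, from -1 (shut) to 1 (fully open), set as the call begins (- or left out, the last holds). The fingers move at their own pace and stop on an object; the grip force is fixed at half the most. Time passes only in rows, so rows that do not move let the fingers close, or fill a call up. It gives the time, the measured TCP pose, the force, the opening and the grip force at its end, in the units of the state.
- arm.read_state(): the state, without advancing time (a new reading comes with each control period).
- arm.get_image(name): name is "scene" or "top" or "wrist"; returns the picture (400x640x3 uint8, red, green, blue); there is no depth.
- arm.camera_params(name): a dict with "K" (3x3 intrinsics, pixels), "k1" (the pictures are not rectified: a ray, as slopes to the right and down, at radius r is drawn at 1 + k1 r^2 times it, then the intrinsics apply), "position" and "orientation" of the camera in the world. Camera axes: x right, y down, z forward; pixel columns grow to the right and rows downward; lengths in mm; the calibration is good to about 2 mm. A picture is of the moment at which its call begins: read the wrist's pose just before it. camera_params takes no time and is no camera call; for the wrist camera it gives the pose at the moment of the call.
- arm.job_done(): hands the job in; it is judged then, once.
The state is a dict: "clock": time; "joints": joint angles; "joint_vel": joint speeds; "joint_efforts": joint torques, N m; "position": TCP position; "ee_rot": TCP orientation; "contact_force": force on the tool from outside, world axes, zero at the start; "wrist_torque": the same for the moment, N m; "gripper_width": finger opening in mm; "grasp_force": force on a finger pad.
Only numpy, scipy, OpenCV 4.12 (cv2) and the standard library are available. Lean on these libraries where they do the work, as an engineer would, in place of code of your own. Each camera call takes 0.05 s, during which the arm holds its last target. There are 200 camera calls.

TASK

Lift the scoop-fronted tin that has the brass lock barrel in it by the handle bar across its top, stand it on the rubber mat with its front lip towards the steel tray and let go. Then take it again by its two long sides, not by the handle, hold its front lip low over the tray and tip it lip-down to 45 degrees (never beyond 60) for about a second, so that the barrel rolls out into the tray without your touching it. Bring the tin level again and stand it back on the mat, leaving the other things on the bench where they are.

Things in the scene. Friction and masses are not known exactly. Their poses are not given: they have to be found in the camera images.
- tin: bare aluminium open tin, 130 mm long (x), 60 mm wide (y), walls 36 mm high, 3 mm thick, 0.2 to 0.4 kg, loose. Origin: centre of its underside, z up. Its -x front first faces the robot, within 9 degrees, and has no wall but a ramp rising at 35 degrees from the floor at x = -35 mm to the lip; upright wall at +x. Starts in a row of three with keytin and cardbox, in any order, 10 to 50 mm apart
- handle: handle bar of the tin, fixed rigidly to it: runs across the tin (along y, 60 mm), 12 mm wide along x and 14 mm high, on two thin posts. Origin at the bar's centre, 12 mm behind the tin's centre (x = +12 mm) and 53 mm above the tin's underside; axes as the tin's. Bar top at 60 mm, bar underside at 46 mm, 10 mm above the walls
- tin_lip (a point): middle of the upper edge of the tin's front lip, where the barrel leaves: 65 mm ahead of the tin's origin (x = -65 mm), 24 mm above its underside
- barrel_center (a point): centre of the brass lock barrel, a smooth round cylinder 26 mm in diameter and 49 mm long, 0.12 to 0.2 kg, lying loose across the tin (axis along the tin's y). It rolls to the tin's front or back and leaves over the lip once the tin is tipped past about 36 degrees. Lying on a floor its centre is 13 mm above it
- mat: black rubber mat, flat, fixed, 190 mm (x) by 130 mm (y), 4 mm thick. Origin: centre of its underside, on the bench; top at 4 mm. Its x runs to the robot's left within about 17 degrees; the tray lies beyond its -x end, the right-hand one
- tray: dark steel open tray, fixed, 160 mm (x) by 200 mm (y), 30 mm high, walls and floor about 4 mm. Origin: centre of its underside, on the bench. It lies 175 to 190 mm from the mat's centre on the mat's -x side (to the robot's right), nearly parallel with it (x towards the mat)
- keytin: bystander: dark steel tin of key blanks, 110 x 66 x 45 mm high, no handle, in the row. Origin: centre of underside
- cardbox: bystander: open cardboard box with small steel cylinders, 100 x 70 x 55 mm high, in the row. Origin: centre of underside
- padlock: bystander: brass padlock lying flat, 45 x 55 x 24 mm, shackle reaching 67 mm to its +x. Origin: under the middle of its case
- screwdriver: bystander: screwdriver lying along its x on the right of the bench, about 200 mm long, 30 mm high at most
- jar: bystander: closed amber glass jar, 64 mm in diameter, 85 mm high. Origin: centre of underside
Things that resemble listed ones, but are neither listed nor needed, are in the scene too. What is shaped like the part that bears barrel_center but pink or purple is not meant.

How it is judged:
By the outcome, as a careful person would: the job done as asked, in the order asked, and still so for the second after the job is handed in, with the robot touching nothing.
It also fails if it takes over 70 s, if anything falls off the work surface, if the arm or the gripper's body presses on something with over 40 N, if the wrist force passes 120 N, or if a joint passes its speed limit or range.

## Working session

There is one attempt and no reset: what is moved stays moved. The work goes in short steps, Python scripts to look and compute and a shell command to move; the robot and the scene stay as the last step left them, time stands still between calls to the robot, and variables do not carry over. Pictures are saved under pics/ and viewed, at most 10 in all, crops included, and the job is handed in when it is done.

```bash
mkdir -p pics; cat > h.py <<'E'
import numpy as np, cv2
from bench import arm
from scipy.spatial.transform import Rotation as R
def snap(n,f):
    p=arm.camera_params(n); im=arm.get_image(n)
    cv2.imwrite('pics/'+f,cv2.cvtColor(im,cv2.COLOR_RGB2BGR)); return p,im
def px2w(p,uv,z):
    K=np.array(p['K']); d=(np.array(uv,float)-K[:2,2])/[K[0,0],K[1,1]]
    rd=np.linalg.norm(d); r=rd
    for _ in range(30): r=rd/(1+p['k1']*r*r)
    s=d*(r/rd) if rd>0 else d
    v=R.from_quat(p['orientation']).apply([s[0],s[1],1]); o=np.array(p['position'])
    return o+v*(z-o[2])/v[2]
E
python3 - <<'E'
from h import *
for n in('top','scene'):
    p,_=snap(n,n+'0.png'); print(n,p)
print(arm.read_state())
E
```

```text
top {'K': array([[445.89989628,   0.        , 320.27578033],
       [  0.        , 445.89989628, 201.74104806],
       [  0.        ,   0.        ,   1.        ]]), 'k1': 0.0371423336945895, 'position': array([ 307.17847801,  -29.30862135, 1215.43724318]), 'orientation': array([ 0.71909509, -0.68679746,  0.07198328, -0.07765249])}
scene {'K': array([[433.87942556,   0.        , 321.55785832],
       [  0.        , 433.87942556, 193.91043383],
       [  0.        ,   0.        ,   1.        ]]), 'k1': -0.12011500290130014, 'position': array([858.82778376, 569.16220906, 995.4773177 ]), 'orientation': array([ 0.24306555,  0.92051664, -0.29491658, -0.08119402])}
{'clock': 0.1, 'joints': array([ 1.57357517e+00,  3.85485806e-01,  6.78486702e-03, -4.34715699e-04,
       -1.19401032e+00, -2.58594716e-01]), 'joint_vel': array([-0.0003156 , -0.00281749,  0.00281708,  0.00252081,  0.00087307,
        0.00084586]), 'joint_efforts': array([-2.32920374e-04, -3.93318665e+01,  1.88931084e+01,  4.19803977e+00,
       -2.57838517e-03,  4.30420627e-06]), 'position': array([158.0013781 , 604.16697325, 230.33606641]), 'ee_rot': array([ 9.91820222e-01, -1.27638903e-01, -7.55386209e-05,  9.75631299e-04]), 'contact_force': array([-0.77972087,  0.43223266,  0.83520063]), 'wrist_torque': array([-0.00359953, -0.05796154,  0.0581017 ]), 'grasp_force': 0.0, 'gripper_width': 85.18957870673579}
```

View pics/top0.png

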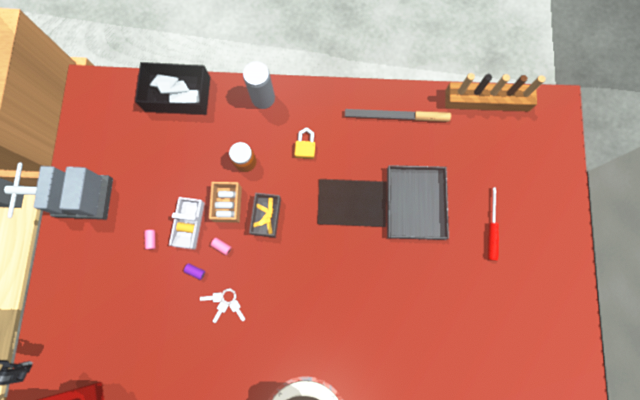

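View pics/scene0.png

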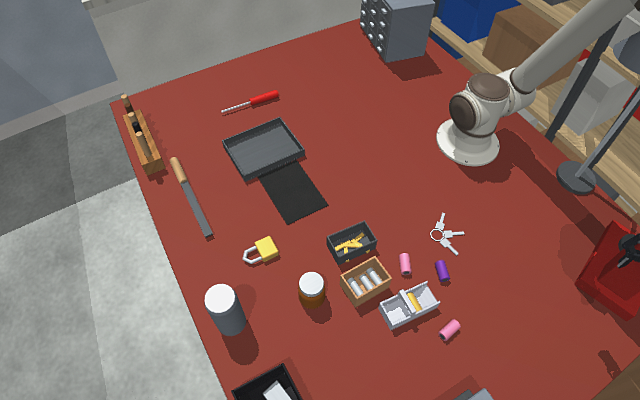

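The top view shows the row: a bare grey tin at (187,223) with a handle bar and a yellow barrel at (185,228), the cardbox at (224,200) and the keytin at (265,215). The mat is at (350,203), the tray at (417,203), and loose pink and purple decoys at (150,239), (220,246) and (194,271). The only tin with a handle and a brass barrel is the one at (187,223), so I'll confirm it in an enlarged crop.

```bash
python3 - <<'E'
import cv2,numpy as np
t=cv2.imread('pics/top0.png');s=cv2.imread('pics/scene0.png')
a=cv2.resize(t[185:260,155:285],None,fx=6,fy=6,interpolation=cv2.INTER_CUBIC) #780x450
cv2.imwrite('pics/c1.png',a)
b=cv2.resize(t[155:250,310:455],None,fx=5,fy=5,interpolation=cv2.INTER_CUBIC)
cv2.imwrite('pics/c2.png',b)
E
```

```text
(no output)
```

View pics/c1.png

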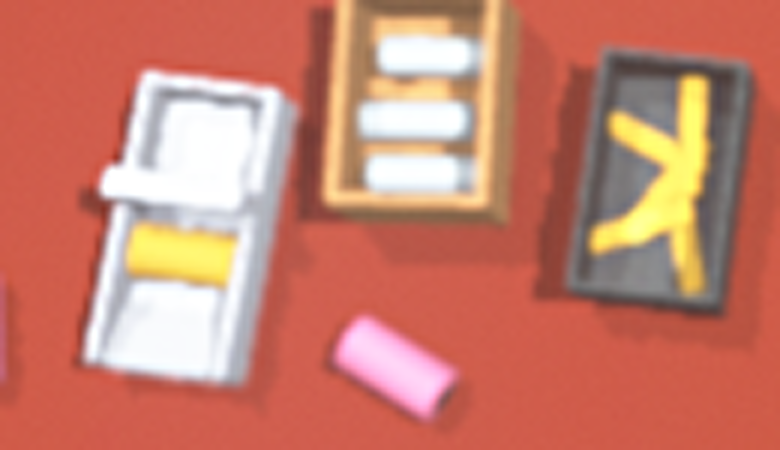

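View pics/c2.png

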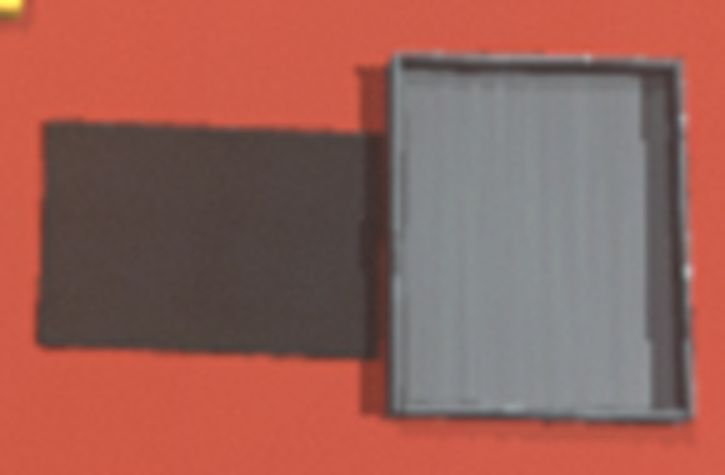

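The crop confirms it: open aluminium tin with bar across the top (crop about (102,180)–(250,190)) and the yellow barrel inside (crop (182,255)); its ramp end faces the robot. The second crop shows the mat corners at (43,122), (38,346), (375,358) and (380,130). The tray rim corners are (395,55), (682,62), (690,418) and (390,415).

```bash
python3 - <<'E'
from h import *
p=arm.camera_params('top')
def A(uv,z): return px2w(p,(np.array(uv)+.5)/6-.5+[155,185],z)
def B(uv,z): return px2w(p,(np.array(uv)+.5)/5-.5+[310,155],z)
for n,uv,z in[('barL',(103,182),60),('barR',(248,192),60),('BL',(148,72),36),('BR',(281,90),36),('FL',(85,360),26),('barrel',(182,248),26),('boxFL',(325,206),55),('boxFR',(500,212),55)]: print(n,A(uv,z).round())
m=[B(q,4) for q in[(43,122),(38,346),(375,358),(380,130)]]
t=[B(q,30) for q in[(395,55),(682,62),(690,418),(390,415)]]
print(np.round(m),np.mean(m,0).round(1)); print(np.round(t),np.mean(t,0).round(1))
print(arm.read_state()['position'], R.from_quat(arm.read_state()['ee_rot']).as_matrix().round(3), arm.camera_params('wrist'))
E
```

```text
barL [502. 374.  60.]
barR [501. 310.  60.]
BL [558. 368.  36.]
BR [552. 307.  36.]
FL [428. 384.  26.]
barrel [480. 347.  26.]
boxFL [497. 277.  55.]
boxFR [498. 201.  55.]
[[ 633.   -5.    4.]
 [ 505.   -8.    4.]
 [ 507. -193.    4.]
 [ 637. -194.    4.]] [570.4 -99.7   4. ]
[[ 673. -198.   30.]
 [ 676. -355.   30.]
 [ 478. -357.   30.]
 [ 472. -198.   30.]] [ 574.8 -276.9   30. ]
[158.0013781  604.16697325 230.33606641] [[ 0.967 -0.253 -0.   ]
 [-0.253 -0.967 -0.002]
 [ 0.     0.002 -1.   ]] {'K': array([[284.36820918,   0.        , 324.38860981],
       [  0.        , 284.36820918, 207.73964008],
       [  0.        ,   0.        ,   1.        ]]), 'k1': -0.005441464085830802, 'position': array([232.67368206, 583.38256151, 372.21028084]), 'orientation': array([-0.60367608,  0.78244153,  0.12014324, -0.0944777 ])}
```

```bash
python3 -m handwheel '[{"x":0.107,"y":-0.082,"az":-0.0556},{"x":0.107,"y":-0.082,"az":-0.0556},{"x":0.107,"y":-0.082,"az":-0.0556},{"x":0.107,"y":-0.082,"az":-0.0556},{"x":0.107,"y":-0.082,"az":-0.0556},{"x":0.107,"y":-0.082,"az":-0.0556},{"x":0.107,"y":-0.082,"az":-0.0556},{"x":0.107,"y":-0.082,"az":-0.0556}]' 1
python3 -c "
from bench import arm;print(arm.read_state()['joints'].round(3))"
python3 -m handwheel '[{"x":0.107,"y":-0.082,"az":-0.0556},{"x":0.107,"y":-0.082,"az":-0.0556},{"x":0.107,"y":-0.082,"az":-0.0556},{"x":0.107,"y":-0.082,"az":-0.0556},{"x":0.107,"y":-0.082,"az":-0.0556},{"x":0.107,"y":-0.082,"az":-0.0556},{"x":0.107,"y":-0.082,"az":-0.0556},{"x":0.107,"y":-0.082,"az":-0.0556}]'
python3 - <<'E'
from h import *
s=arm.read_state();print(s['joints'].round(3),s['position'],R.from_quat(s['ee_rot']).as_matrix().round(3),s['clock'])
p,im=snap('wrist','w1.png');print(p)
import pickle;pickle.dump(p,open('w1.pkl','wb'))
E
```

```text
[ 1.574  0.385  0.007 -0.    -1.194 -0.259]
[ 1.574  0.385  0.007 -0.    -1.194 -0.259] [158.0013781  604.16697325 230.33606641] [[ 0.967 -0.253 -0.   ]
 [-0.253 -0.967 -0.002]
 [ 0.     0.002 -1.   ]] 0.1
{'K': array([[284.36820918,   0.        , 324.38860981],
       [  0.        , 284.36820918, 207.73964008],
       [  0.        ,   0.        ,   1.        ]]), 'k1': -0.005441464085830802, 'position': array([232.67368206, 583.38256151, 372.21028084]), 'orientation': array([-0.60367608,  0.78244153,  0.12014324, -0.0944777 ])}invalid input at $[0]: expected keys x, y, z, ax, ay, az
invalid input at $[0]: expected keys x, y, z, ax, ay, az
```

View pics/w1.png

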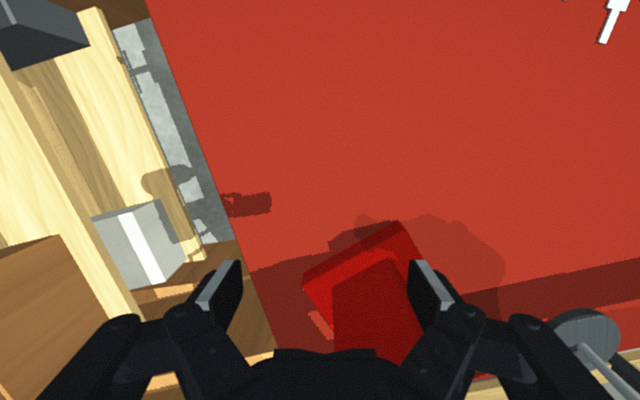

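The rows were refused because every key is required, so the arm has not moved. This wrist picture only shows the bin below the start pose. I'll repeat the moves with full rows.

```bash
python3 -m handwheel '[{"x":0.107,"y":-0.082,"z":0,"ax":0,"ay":0,"az":-0.0556},{"x":0.107,"y":-0.082,"z":0,"ax":0,"ay":0,"az":-0.0556},{"x":0.107,"y":-0.082,"z":0,"ax":0,"ay":0,"az":-0.0556},{"x":0.107,"y":-0.082,"z":0,"ax":0,"ay":0,"az":-0.0556},{"x":0.107,"y":-0.082,"z":0,"ax":0,"ay":0,"az":-0.0556},{"x":0.107,"y":-0.082,"z":0,"ax":0,"ay":0,"az":-0.0556},{"x":0.107,"y":-0.082,"z":0,"ax":0,"ay":0,"az":-0.0556},{"x":0.107,"y":-0.082,"z":0,"ax":0,"ay":0,"az":-0.0556}]' 1
python3 -m handwheel '[{"x":0.107,"y":-0.082,"z":0,"ax":0,"ay":0,"az":-0.0556},{"x":0.107,"y":-0.082,"z":0,"ax":0,"ay":0,"az":-0.0556},{"x":0.107,"y":-0.082,"z":0,"ax":0,"ay":0,"az":-0.0556},{"x":0.107,"y":-0.082,"z":0,"ax":0,"ay":0,"az":-0.0556},{"x":0.107,"y":-0.082,"z":0,"ax":0,"ay":0,"az":-0.0556},{"x":0.107,"y":-0.082,"z":0,"ax":0,"ay":0,"az":-0.0556},{"x":0.107,"y":-0.082,"z":0,"ax":0,"ay":0,"az":-0.0556},{"x":0.107,"y":-0.082,"z":0,"ax":0,"ay":0,"az":-0.0556}]'
python3 - <<'E'
from h import *
s=arm.read_state();print(s['joints'].round(3),s['position'],R.from_quat(s['ee_rot']).as_matrix().round(3),s['clock'])
p,im=snap('wrist','w2.png')
import pickle;pickle.dump(p,open('w2.pkl','wb'))
E
```

```text
clock: 0.95
position: [330.0, 472.5, 231.0]
ee_rot: [0.887, -0.461, -0.0, 0.0]
contact_force: [-0.1, 0.0, 0.1]
gripper_width: 85.7
grasp_force: 0.0
clock: 1.75
position: [501.1, 341.4, 230.9]
ee_rot: [-0.676, 0.737, 0.0, -0.0]
contact_force: [-0.1, -0.6, -0.2]
gripper_width: 85.4
grasp_force: 0.0
[ 0.865  0.354 -0.04  -0.    -1.178 -0.951] [501.11946781 341.38847164 230.93523715] [[-0.086 -0.996 -0.001]
 [-0.996  0.086 -0.   ]
 [ 0.     0.001 -1.   ]] 1.75
```

View pics/w2.png

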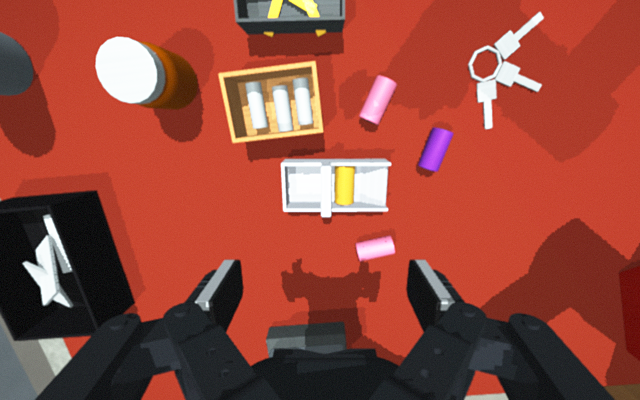

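The wrist view shows the tin with corners at about (282,160), (389,160), (388,213) and (282,213), its bar at (326,160–216) and the barrel at (345,186). The ramp end is to the right.

```bash
python3 - <<'E'
from h import *
import pickle
from scipy.optimize import least_squares
p=pickle.load(open('w2.pkl','rb'))
print(p['position'])
for n,uv,z in[('bar0',(326,161),60),('bar1',(326,216),60),('BR',(282,159),36),('BL',(282,213),36),('FR',(390,160),30),('FL',(388,214),30),('barrel',(345,186),26)]: print(n,px2w(p,uv,z).round(1))
im=cv2.imread('pics/w2.png'); cv2.imwrite('pics/c3.png',cv2.resize(im[145:230,265:405],None,fx=5.7,fy=5.7,interpolation=cv2.INTER_CUBIC))
E
```

```text
[494.32615842 262.86132066 372.84715033]
bar0 [496.3 307.9  60. ]
bar1 [501.7 371.5  60. ]
BR [547.9 304.5  36. ]
BL [556.7 371.2  36. ]
FR [419.8 317.6  30. ]
FL [423.5 386.1  30. ]
barrel [475.5 345.9  26. ]
```

View pics/c3.png

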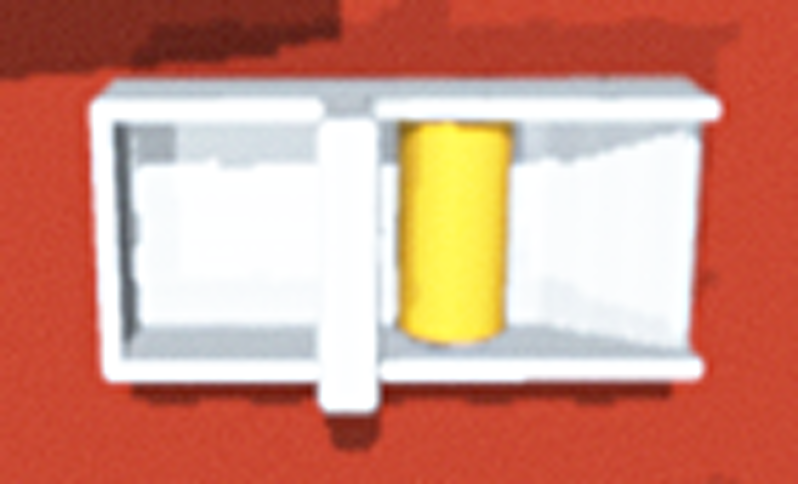

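The crop shows the wall-top corners at (92,98), (722,98), (703,381) and (104,382). The bar top corners are (320,118), (377,118), (377,411) and (320,411).

```bash
python3 - <<'E'
from h import *
import pickle
from scipy.optimize import least_squares
p=pickle.load(open('w2.pkl','rb'))
f=lambda uv:(np.array(uv)+.5)/5.7-.5+[265,145]
obs=[((92,98),(65,-30,36)),((722,98),(-65,-30,36)),((703,381),(-65,30,36)),((104,382),(65,30,36)),((320,118),(18,-30,60)),((377,118),(6,-30,60)),((377,411),(6,30,60)),((320,411),(18,30,60))]
W=np.array([px2w(p,f(u),m[2])[:2] for u,m in obs]); M=np.array([m[:2] for _,m in obs],float)
def fun(q): c,s=np.cos(q[2]),np.sin(q[2]); return (M@np.array([[c,s],[-s,c]])+q[:2]-W).ravel()
r=least_squares(fun,[490,343,-.08]);print(r.x,np.degrees(r.x[2]),r.fun.round(1))
c,s=np.cos(r.x[2]),np.sin(r.x[2]);print('bar',r.x[:2]+12*np.array([c,s]))
E
```

```text
[ 4.87498709e+02  3.43806177e+02 -8.60325706e-02] -4.929303194692139 [-0.2  0.7  0.5  0.6  0.6 -1.2 -0.6 -1.3  0.4  0.3 -0.6  0.4 -0.2  0.3
  0.1  0.3]
bar [499.45432646 342.77505926]
```

```bash
python3 -m handwheel '[{"x":-0.0085,"y":0.007,"z":-0.12,"ax":0,"ay":0,"az":0},{"x":0,"y":0,"z":-0.15,"ax":0,"ay":0,"az":0},{"x":0,"y":0,"z":-0.15,"ax":0,"ay":0,"az":0},{"x":0,"y":0,"z":-0.15,"ax":0,"ay":0,"az":0},{"x":0,"y":0,"z":-0.15,"ax":0,"ay":0,"az":0},{"x":0,"y":0,"z":-0.12,"ax":0,"ay":0,"az":0},{"x":0,"y":0,"z":-0.08,"ax":0,"ay":0,"az":0},{"x":0,"y":0,"z":-0.04,"ax":0,"ay":0,"az":0}]' -0.18
python3 -m handwheel '[{"x":0,"y":0,"z":0,"ax":0,"ay":0,"az":0},{"x":0,"y":0,"z":0,"ax":0,"ay":0,"az":0},{"x":0,"y":0,"z":0,"ax":0,"ay":0,"az":0},{"x":0,"y":0,"z":0,"ax":0,"ay":0,"az":0},{"x":0,"y":0,"z":0,"ax":0,"ay":0,"az":0},{"x":0,"y":0,"z":0,"ax":0,"ay":0,"az":0},{"x":0,"y":0,"z":0,"ax":0,"ay":0,"az":0},{"x":0,"y":0,"z":0,"ax":0,"ay":0,"az":0}]' -1
```

```text
clock: 2.6
position: [497.8, 342.8, 37.2]
ee_rot: [-0.677, 0.736, -0.0, -0.002]
contact_force: [-0.0, -0.6, 0.5]
gripper_width: 35.0
grasp_force: 0.0
clock: 3.4
position: [498.8, 343.7, 39.6]
ee_rot: [-0.677, 0.736, 0.0, 0.0]
contact_force: [-0.9, 1.0, -1.8]
gripper_width: 10.4
grasp_force: 61.6
```

```bash
python3 -m handwheel '[{"x":0,"y":0,"z":0.02,"ax":0,"ay":0,"az":0},{"x":0,"y":0,"z":0.05,"ax":0,"ay":0,"az":0},{"x":0,"y":0,"z":0.08,"ax":0,"ay":0,"az":0},{"x":0,"y":0,"z":0.1,"ax":0,"ay":0,"az":0},{"x":0,"y":0,"z":0.1,"ax":0,"ay":0,"az":0},{"x":0,"y":0,"z":0.1,"ax":0,"ay":0,"az":0},{"x":0,"y":0,"z":0.07,"ax":0,"ay":0,"az":0},{"x":0,"y":0,"z":0.03,"ax":0,"ay":0,"az":0}]'
python3 - <<'E'
from h import *
snap('scene','s1.png')
im=cv2.imread('pics/s1.png');cv2.imwrite('pics/s1c.png',cv2.resize(im[180:380,280:520],None,fx=3,fy=3))
E
```

```text
clock: 4.2
position: [499.4, 344.2, 151.7]
ee_rot: [-0.677, 0.736, 0.0, 0.002]
contact_force: [0.1, 0.2, -3.4]
gripper_width: 10.7
grasp_force: 61.2
```

View pics/s1c.png

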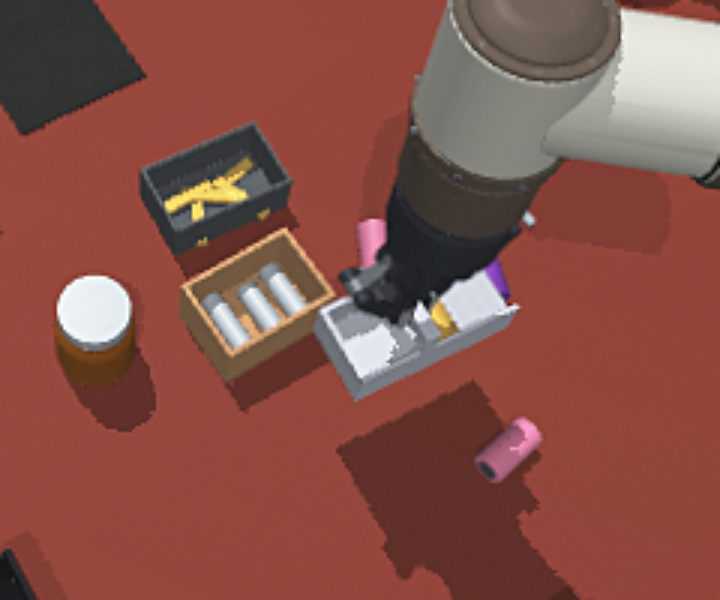

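Its lift is level, the barrel is inside, and the neighbours are untouched.

```bash
python3 -m handwheel '[{"x":0.0076,"y":-0.047,"z":0,"ax":0,"ay":0,"az":0.0232},{"x":0.0153,"y":-0.0939,"z":0,"ax":0,"ay":0,"az":0.0464},{"x":0.0153,"y":-0.0939,"z":0,"ax":0,"ay":0,"az":0.0464},{"x":0.0153,"y":-0.0939,"z":0,"ax":0,"ay":0,"az":0.0464},{"x":0.0153,"y":-0.0939,"z":0,"ax":0,"ay":0,"az":0.0464},{"x":0.0153,"y":-0.0939,"z":0,"ax":0,"ay":0,"az":0.0464},{"x":0.0153,"y":-0.0939,"z":0,"ax":0,"ay":0,"az":0.0464},{"x":0.0153,"y":-0.0939,"z":0,"ax":0,"ay":0,"az":0.0464}]'
python3 -m handwheel '[{"x":0.0153,"y":-0.0939,"z":0,"ax":0,"ay":0,"az":0.0464},{"x":0.0153,"y":-0.0939,"z":0,"ax":0,"ay":0,"az":0.0464},{"x":0.0153,"y":-0.0939,"z":0,"ax":0,"ay":0,"az":0.0464},{"x":0.0153,"y":-0.0939,"z":0,"ax":0,"ay":0,"az":0.0464},{"x":0.0153,"y":-0.0939,"z":0,"ax":0,"ay":0,"az":0.0464},{"x":0.0153,"y":-0.0939,"z":0,"ax":0,"ay":0,"az":0.0464},{"x":0.0153,"y":-0.0939,"z":0,"ax":0,"ay":0,"az":0.0464},{"x":0.0153,"y":-0.0939,"z":0,"ax":0,"ay":0,"az":0.0464}]'
python3 -m handwheel '[{"x":0.0153,"y":-0.0939,"z":0,"ax":0,"ay":0,"az":0.0464},{"x":0.0153,"y":-0.0939,"z":0,"ax":0,"ay":0,"az":0.0464},{"x":0.0153,"y":-0.0939,"z":0,"ax":0,"ay":0,"az":0.0464},{"x":0.0153,"y":-0.0939,"z":0,"ax":0,"ay":0,"az":0.0464},{"x":0.0153,"y":-0.0939,"z":0,"ax":0,"ay":0,"az":0.0464},{"x":0.0153,"y":-0.0939,"z":0,"ax":0,"ay":0,"az":0.0464},{"x":0.0153,"y":-0.0939,"z":0,"ax":0,"ay":0,"az":0.0464},{"x":0.0076,"y":-0.047,"z":0,"ax":0,"ay":0,"az":0.0232}]'
python3 - <<'E'
from h import *
s=arm.read_state();M=R.from_quat(s['ee_rot']).as_matrix();print(np.degrees(np.arctan2(M[1,0],M[0,0])),M.round(3),s['joints'].round(2),s['position'])
E
```

```text
clock: 5.05
position: [521.2, 201.7, 148.5]
ee_rot: [0.852, -0.524, -0.0, 0.001]
contact_force: [0.0, -0.8, -5.0]
gripper_width: 10.8
grasp_force: 61.2
clock: 5.85
position: [545.7, 51.6, 148.5]
ee_rot: [0.966, -0.257, -0.001, 0.0]
contact_force: [0.3, 0.4, -4.9]
gripper_width: 10.6
grasp_force: 61.2
clock: 6.65
position: [568.5, -89.7, 148.3]
ee_rot: [1.0, 0.012, -0.001, -0.0]
contact_force: [0.0, 0.2, -4.5]
gripper_width: 10.5
grasp_force: 61.2
1.3610775461624707 [[ 1.     0.024 -0.002]
 [ 0.024 -1.    -0.   ]
 [-0.002 -0.    -1.   ]] [ 0.12  0.37 -0.23 -0.   -0.97  1.47] [568.54519996 -89.65988356 148.32892934]
```

```bash
python3 -m handwheel '[{"x":0,"y":0,"z":-0.08,"ax":0,"ay":0,"az":0},{"x":0,"y":0,"z":-0.09,"ax":0,"ay":0,"az":0},{"x":0,"y":0,"z":-0.09,"ax":0,"ay":0,"az":0},{"x":0,"y":0,"z":-0.09,"ax":0,"ay":0,"az":0},{"x":0,"y":0,"z":-0.08,"ax":0,"ay":0,"az":0},{"x":0,"y":0,"z":-0.05,"ax":0,"ay":0,"az":0},{"x":0,"y":0,"z":-0.025,"ax":0,"ay":0,"az":0},{"x":0,"y":0,"z":-0.015,"ax":0,"ay":0,"az":0}]'
python3 -m handwheel '[{"x":0,"y":0,"z":0,"ax":0,"ay":0,"az":0},{"x":0,"y":0,"z":0,"ax":0,"ay":0,"az":0},{"x":0,"y":0,"z":0,"ax":0,"ay":0,"az":0},{"x":0,"y":0,"z":0,"ax":0,"ay":0,"az":0},{"x":0,"y":0,"z":0,"ax":0,"ay":0,"az":0},{"x":0,"y":0,"z":0,"ax":0,"ay":0,"az":0},{"x":0,"y":0,"z":0,"ax":0,"ay":0,"az":0},{"x":0,"y":0,"z":0,"ax":0,"ay":0,"az":0}]'
```

```text
clock: 7.45
position: [569.2, -88.3, 45.0]
ee_rot: [1.0, 0.012, -0.0, 0.0]
contact_force: [1.0, 0.0, -3.8]
gripper_width: 10.6
grasp_force: 61.1
clock: 8.25
position: [569.2, -88.3, 45.3]
ee_rot: [1.0, 0.012, -0.0, -0.0]
contact_force: [-0.9, -0.6, -4.8]
gripper_width: 10.2
grasp_force: 61.1
```

```bash
python3 -m handwheel '[{"x":0,"y":0,"z":-0.005,"ax":0,"ay":0,"az":0},{"x":0,"y":0,"z":-0.004,"ax":0,"ay":0,"az":0},{"x":0,"y":0,"z":0,"ax":0,"ay":0,"az":0},{"x":0,"y":0,"z":0,"ax":0,"ay":0,"az":0},{"x":0,"y":0,"z":0,"ax":0,"ay":0,"az":0},{"x":0,"y":0,"z":0,"ax":0,"ay":0,"az":0},{"x":0,"y":0,"z":0,"ax":0,"ay":0,"az":0},{"x":0,"y":0,"z":0,"ax":0,"ay":0,"az":0}]'
```

```text
clock: 9.05
position: [569.2, -88.3, 43.6]
ee_rot: [1.0, 0.012, 0.0, -0.0]
contact_force: [-0.9, 1.1, -2.7]
gripper_width: 10.4
grasp_force: 61.5
```

```bash
python3 -m handwheel '[{"x":0,"y":0,"z":0,"ax":0,"ay":0,"az":0},{"x":0,"y":0,"z":0,"ax":0,"ay":0,"az":0},{"x":0,"y":0,"z":0,"ax":0,"ay":0,"az":0},{"x":0,"y":0,"z":0,"ax":0,"ay":0,"az":0},{"x":0,"y":0,"z":0.05,"ax":0,"ay":0,"az":0},{"x":0,"y":0,"z":0.1,"ax":0,"ay":0,"az":0},{"x":0,"y":0,"z":0.15,"ax":0,"ay":0,"az":0},{"x":0,"y":0,"z":0.15,"ax":0,"ay":0,"az":0}]' -0.18
python3 -m handwheel '[{"x":0,"y":0,"z":0.15,"ax":0,"ay":0,"az":-0.08},{"x":0,"y":0,"z":0.15,"ax":0,"ay":0,"az":-0.085},{"x":0,"y":0,"z":0.15,"ax":0,"ay":0,"az":-0.085},{"x":0,"y":0,"z":0.15,"ax":0,"ay":0,"az":-0.085},{"x":0,"y":0,"z":0,"ax":0,"ay":0,"az":-0.085},{"x":0,"y":0,"z":0,"ax":0,"ay":0,"az":-0.085},{"x":0,"y":0,"z":0,"ax":0,"ay":0,"az":-0.085},{"x":0,"y":0,"z":0,"ax":0,"ay":0,"az":-0.085}]' 1
python3 -m handwheel '[{"x":0,"y":0,"z":0,"ax":0,"ay":0,"az":-0.085},{"x":0,"y":0,"z":0,"ax":0,"ay":0,"az":-0.085},{"x":0,"y":0,"z":0,"ax":0,"ay":0,"az":-0.085},{"x":0,"y":0,"z":0,"ax":0,"ay":0,"az":-0.07},{"x":0,"y":0,"z":0,"ax":0,"ay":0,"az":0},{"x":0,"y":0,"z":0,"ax":0,"ay":0,"az":0},{"x":0,"y":0,"z":0,"ax":0,"ay":0,"az":0},{"x":0,"y":0,"z":0,"ax":0,"ay":0,"az":0}]' 1
python3 - <<'E'
from h import *
s=arm.read_state();M=R.from_quat(s['ee_rot']).as_matrix();print(np.degrees(np.arctan2(M[1,0],M[0,0])),s['joints'].round(2),s['position'])
p,im=snap('wrist','w3.png')
import pickle;pickle.dump(p,open('w3.pkl','wb'))
E
```

```text
clock: 9.85
position: [569.0, -88.4, 135.0]
ee_rot: [1.0, 0.012, -0.0, 0.0]
contact_force: [0.0, 0.2, -0.9]
gripper_width: 35.0
grasp_force: 0.0
clock: 10.65
position: [569.0, -88.4, 254.6]
ee_rot: [0.867, -0.498, 0.001, -0.0]
contact_force: [0.0, -0.7, 0.3]
gripper_width: 85.5
grasp_force: 0.0
clock: 11.45
position: [569.1, -88.3, 253.7]
ee_rot: [0.716, -0.699, 0.0, -0.0]
contact_force: [-0.5, -0.7, 0.4]
gripper_width: 85.4
grasp_force: 0.0
-88.62006353320695 [ 0.13  0.29 -0.08 -0.   -1.2  -0.1 ] [569.12793848 -88.32017313 253.65381711]
```

View pics/w3.png

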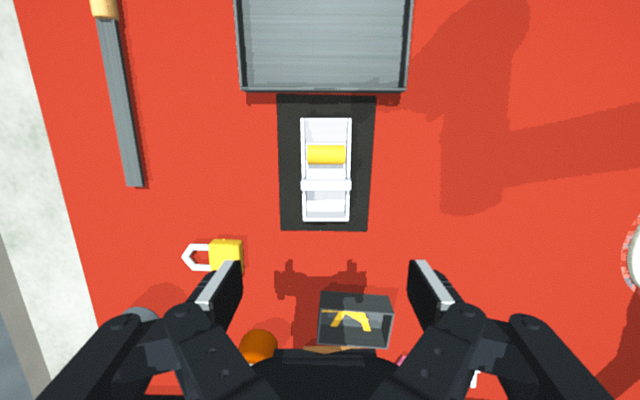

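The tin stands on the mat with its lip towards the tray: wall-top corners at about (302,118), (351,118), (350,222) and (302,222), the barrel at (327,154), and the tray rim corners at (241,90) and (406,90). Next I'll check these against the placing pose.

```bash
python3 - <<'E'
from h import *
import pickle
p=pickle.load(open('w3.pkl','rb'))
for n,uv,z in[('FL',(302,118),40),('FR',(351,118),40),('BR',(350,222),40),('BL',(302,222),40),('barL',(301,185),64),('barR',(352,185),64),('trayL',(241,90),30),('trayR',(406,90),30)]: print(n,px2w(p,uv,z).round(1))
E
```

```text
FL [ 597.5 -166.3   40. ]
FR [ 539.1 -167.7   40. ]
BR [533.5 -35.6  40. ]
BL [597.4 -34.1  40. ]
barL [596.8 -90.1  64. ]
barR [536.  -91.5  64. ]
trayL [ 671.1 -196.5   30. ]
trayR [ 474.2 -201.2   30. ]
```

```bash
python3 -m handwheel '[{"x":-0.003,"y":-0.0665,"z":-0.08,"ax":0,"ay":0,"az":0},{"x":0,"y":-0.067,"z":-0.15,"ax":0,"ay":0,"az":0},{"x":0,"y":0,"z":-0.2,"ax":0,"ay":0,"az":0},{"x":0,"y":0,"z":-0.2,"ax":0,"ay":0,"az":0},{"x":0,"y":0,"z":-0.15,"ax":0,"ay":0,"az":0},{"x":0,"y":0,"z":-0.1,"ax":0,"ay":0,"az":0},{"x":0,"y":0,"z":-0.07,"ax":0,"ay":0,"az":0},{"x":0,"y":0,"z":-0.03,"ax":0,"ay":0,"az":0}]' 1
python3 -m handwheel '[{"x":0,"y":0,"z":-0.1,"ax":0,"ay":0,"az":0},{"x":0,"y":0,"z":-0.08,"ax":0,"ay":0,"az":0},{"x":0,"y":0,"z":-0.05,"ax":0,"ay":0,"az":0},{"x":0,"y":0,"z":-0.03,"ax":0,"ay":0,"az":0},{"x":0,"y":0,"z":0,"ax":0,"ay":0,"az":0},{"x":0,"y":0,"z":0,"ax":0,"ay":0,"az":0},{"x":0,"y":0,"z":0,"ax":0,"ay":0,"az":0},{"x":0,"y":0,"z":0,"ax":0,"ay":0,"az":0}]' 1
```

```text
clock: 12.3
position: [567.7, -115.0, 55.8]
ee_rot: [0.715, -0.699, -0.001, 0.001]
contact_force: [1.4, 0.4, -0.2]
gripper_width: 85.3
grasp_force: 0.0
clock: 13.1
position: [569.0, -115.0, 6.2]
ee_rot: [0.715, -0.699, 0.0, -0.0]
contact_force: [-0.5, -0.5, 1.1]
gripper_width: 85.6
grasp_force: 0.0
```

Close on the two long sides, then lift a little.

```bash
python3 -m handwheel '[{"x":0,"y":0,"z":0,"ax":0,"ay":0,"az":0},{"x":0,"y":0,"z":0,"ax":0,"ay":0,"az":0},{"x":0,"y":0,"z":0,"ax":0,"ay":0,"az":0},{"x":0,"y":0,"z":0,"ax":0,"ay":0,"az":0},{"x":0,"y":0,"z":0,"ax":0,"ay":0,"az":0},{"x":0,"y":0,"z":0,"ax":0,"ay":0,"az":0},{"x":0,"y":0,"z":0,"ax":0,"ay":0,"az":0},{"x":0,"y":0,"z":0,"ax":0,"ay":0,"az":0}]' -1
python3 -m handwheel '[{"x":0,"y":0,"z":0.03,"ax":0,"ay":0,"az":0},{"x":0,"y":0,"z":0.06,"ax":0,"ay":0,"az":0},{"x":0,"y":0,"z":0.1,"ax":0,"ay":0,"az":0},{"x":0,"y":0,"z":0.1,"ax":0,"ay":0,"az":0},{"x":0,"y":0,"z":0.1,"ax":0,"ay":0,"az":0},{"x":0,"y":0,"z":0.06,"ax":0,"ay":0,"az":0},{"x":0,"y":0,"z":0.03,"ax":0,"ay":0,"az":0},{"x":0,"y":0,"z":0.02,"ax":0,"ay":0,"az":0}]'
python3 - <<'E'
from h import *
print(arm.read_state()['wrist_torque'].round(3))
p,im=snap('wrist','w4.png')
E
```

```text
clock: 13.9
position: [568.7, -115.0, 6.1]
ee_rot: [0.715, -0.699, 0.0, -0.0]
contact_force: [-2.0, 0.2, 5.1]
gripper_width: 59.0
grasp_force: 67.5
clock: 14.7
position: [568.1, -115.0, 105.5]
ee_rot: [0.715, -0.699, -0.0, 0.0]
contact_force: [-1.1, -1.2, -4.4]
gripper_width: 59.0
grasp_force: 66.7
[-0.066 -0.023 -0.006]
```

```bash
python3 -m handwheel '[{"x":0,"y":-0.03,"z":0,"ax":0,"ay":0,"az":0},{"x":0,"y":-0.06,"z":0,"ax":0,"ay":0,"az":0},{"x":0,"y":-0.08,"z":0,"ax":0,"ay":0,"az":0},{"x":0,"y":-0.08,"z":0,"ax":0,"ay":0,"az":0},{"x":0,"y":-0.06,"z":0,"ax":0.02,"ay":0.0004,"az":0},{"x":0,"y":-0.04,"z":0,"ax":0.03,"ay":0.0006,"az":0},{"x":0,"y":-0.02,"z":0,"ax":0.03,"ay":0.0006,"az":0},{"x":0,"y":0,"z":0,"ax":0.03,"ay":0.0006,"az":0}]'
python3 -m handwheel '[{"x":0,"y":0,"z":-0.02,"ax":0.03,"ay":0.0006,"az":0},{"x":0,"y":0,"z":-0.03,"ax":0.03,"ay":0.0006,"az":0},{"x":0,"y":0,"z":-0.03,"ax":0.03,"ay":0.0006,"az":0},{"x":0,"y":0,"z":-0.03,"ax":0.03,"ay":0.0006,"az":0},{"x":0,"y":0,"z":-0.03,"ax":0.03,"ay":0.0006,"az":0},{"x":0,"y":0,"z":-0.03,"ax":0.02,"ay":0.0004,"az":0},{"x":0,"y":0,"z":-0.02,"ax":0.02,"ay":0.0004,"az":0},{"x":0,"y":0,"z":-0.01,"ax":0.02,"ay":0.0004,"az":0}]'
python3 - <<'E'
from h import *
s=arm.read_state();M=R.from_quat(s['ee_rot']).as_matrix();print('tilt',np.degrees(np.arccos(-M[2,2])),M.round(3)[:,2],s['joints'].round(2),s['wrist_torque'].round(2))
E
```

```text
clock: 15.55
position: [568.4, -191.1, 105.2]
ee_rot: [0.712, -0.697, -0.062, -0.061]
contact_force: [-0.5, -1.2, -3.5]
gripper_width: 59.2
grasp_force: 67.9
clock: 16.35
position: [568.3, -189.5, 64.8]
ee_rot: [0.692, -0.677, -0.178, -0.175]
contact_force: [0.9, -0.1, -3.6]
gripper_width: 59.1
grasp_force: 68.2
tilt 28.91353135012532 [-0.01   0.483 -0.875] [-0.32  0.63  0.06 -0.51 -1.23  0.57] [-1.54 -0.05  0.01]
```

```bash
python3 -m handwheel '[{"x":0,"y":0,"z":0,"ax":0.03,"ay":0.0006,"az":0},{"x":0,"y":0,"z":0,"ax":0.03,"ay":0.0006,"az":0},{"x":0,"y":0,"z":0,"ax":0.03,"ay":0.0006,"az":0},{"x":0,"y":0,"z":0,"ax":0.03,"ay":0.0006,"az":0},{"x":0,"y":0,"z":0,"ax":0.03,"ay":0.0006,"az":0},{"x":0,"y":0,"z":0,"ax":0.025,"ay":0.0005,"az":0},{"x":0,"y":0,"z":0,"ax":0.01,"ay":0.0002,"az":0},{"x":0,"y":0,"z":0,"ax":0,"ay":0,"az":0}]'
python3 -m handwheel '[{"x":0,"y":0,"z":0,"ax":0,"ay":0,"az":0},{"x":0,"y":0,"z":0,"ax":0,"ay":0,"az":0},{"x":0,"y":0,"z":0,"ax":0,"ay":0,"az":0},{"x":0,"y":0,"z":0,"ax":0,"ay":0,"az":0},{"x":0,"y":0,"z":0,"ax":0,"ay":0,"az":0},{"x":0,"y":0,"z":0,"ax":0,"ay":0,"az":0},{"x":0,"y":0,"z":0,"ax":0,"ay":0,"az":0},{"x":0,"y":0,"z":0,"ax":0,"ay":0,"az":0}]'
python3 - <<'E'
from h import *
s=arm.read_state();M=R.from_quat(s['ee_rot']).as_matrix();print('tilt',np.degrees(np.arccos(-M[2,2])),s['wrist_torque'].round(2))
for n in('wrist','scene','top'):
    p,im=snap(n,n+'5.png'); hsv=cv2.cvtColor(im,cv2.COLOR_RGB2HSV)
    m=cv2.inRange(hsv,(20,130,100),(33,255,255)); k,l,st,c=cv2.connectedComponentsWithStats(m)
    print(n,[(st[i,4],c[i].round(),st[i,:4].tolist()) for i in range(1,k) if st[i,4]>15])
E
```

```text
clock: 17.15
position: [568.6, -189.7, 65.2]
ee_rot: [0.66, -0.645, -0.275, -0.271]
contact_force: [0.1, -0.9, -2.5]
gripper_width: 58.7
grasp_force: 68.3
clock: 17.95
position: [568.6, -189.0, 65.5]
ee_rot: [0.66, -0.645, -0.276, -0.271]
contact_force: [0.2, 0.1, -3.5]
gripper_width: 59.3
grasp_force: 68.3
tilt 45.459869673351236 [-2.06 -0.09 -0.03]
wrist [(np.int32(1027), array([212., 270.]), [190, 257, 45, 27])]
scene [(np.int32(44), array([252., 134.]), [248, 130, 7, 9]), (np.int32(173), array([350., 243.]), [335, 233, 29, 20]), (np.int32(189), array([268., 249.]), [255, 236, 24, 25])]
top [(np.int32(292), array([305., 149.]), [295, 141, 20, 17]), (np.int32(275), array([266., 215.]), [253, 198, 20, 36])]
```

```bash
python3 - <<'E'
from h import *
p=arm.camera_params('scene')
for z in(17,30,50): print(z,px2w(p,(252,134),z).round())
im=cv2.imread('pics/scene5.png');a=cv2.resize(im[90:230,190:350],None,fx=3.6,fy=3.6,interpolation=cv2.INTER_CUBIC)
cv2.imwrite('pics/s5c.png',a)
E
```

```text
17 [ 581. -341.   17.]
30 [ 584. -329.   30.]
50 [ 590. -310.   50.]
```

View pics/s5c.png

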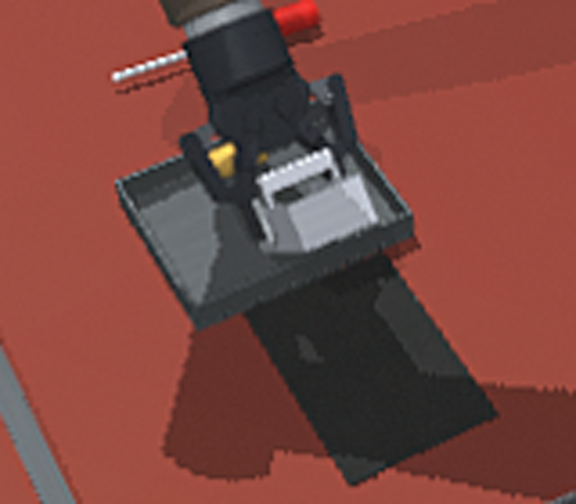

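The barrel lies in the tray at its far end (crop (222,158)–(262,160)) and the tin is at 45.5°. I'll level it and go back to the mat.

```bash
python3 -m handwheel '[{"x":0,"y":0,"z":0.02,"ax":-0.0631,"ay":-0.0013,"az":0},{"x":0,"y":0,"z":0.03,"ax":-0.0631,"ay":-0.0013,"az":0},{"x":0,"y":0,"z":0.03,"ax":-0.0631,"ay":-0.0013,"az":0},{"x":0,"y":0,"z":0.03,"ax":-0.0631,"ay":-0.0013,"az":0},{"x":0,"y":0,"z":0.03,"ax":-0.0631,"ay":-0.0013,"az":0},{"x":0,"y":0,"z":0.03,"ax":-0.0631,"ay":-0.0013,"az":0},{"x":0,"y":0,"z":0.02,"ax":-0.0631,"ay":-0.0012,"az":0},{"x":0,"y":0,"z":0.01,"ax":-0.0633,"ay":-0.0012,"az":0}]'
python3 -m handwheel '[{"x":0,"y":0.03,"z":0,"ax":0,"ay":0,"az":0},{"x":0,"y":0.06,"z":0,"ax":0,"ay":0,"az":0},{"x":0,"y":0.08,"z":0,"ax":0,"ay":0,"az":0},{"x":0,"y":0.08,"z":0,"ax":0,"ay":0,"az":0},{"x":0,"y":0.06,"z":0,"ax":0,"ay":0,"az":0},{"x":0,"y":0.04,"z":0,"ax":0,"ay":0,"az":0},{"x":0,"y":0.02,"z":0,"ax":0,"ay":0,"az":0},{"x":0,"y":0,"z":0,"ax":0,"ay":0,"az":0}]'
python3 -m handwheel '[{"x":0,"y":0,"z":-0.05,"ax":0,"ay":0,"az":0},{"x":0,"y":0,"z":-0.08,"ax":0,"ay":0,"az":0},{"x":0,"y":0,"z":-0.1,"ax":0,"ay":0,"az":0},{"x":0,"y":0,"z":-0.1,"ax":0,"ay":0,"az":0},{"x":0,"y":0,"z":-0.08,"ax":0,"ay":0,"az":0},{"x":0,"y":0,"z":-0.05,"ax":0,"ay":0,"az":0},{"x":0,"y":0,"z":-0.02,"ax":0,"ay":0,"az":0},{"x":0,"y":0,"z":0,"ax":0,"ay":0,"az":0}]'
```

```text
clock: 18.9
position: [568.8, -188.6, 106.7]
ee_rot: [0.715, -0.699, 0.002, 0.001]
contact_force: [-0.6, -0.9, -2.9]
gripper_width: 59.3
grasp_force: 68.4
clock: 19.7
position: [568.6, -114.5, 105.5]
ee_rot: [0.716, -0.699, -0.0, -0.0]
contact_force: [-0.3, 0.1, -2.6]
gripper_width: 59.2
grasp_force: 68.4
clock: 20.5
position: [568.5, -115.3, 9.0]
ee_rot: [0.715, -0.699, -0.0, 0.0]
contact_force: [0.7, -0.2, -2.9]
gripper_width: 59.1
grasp_force: 68.4
```

```bash
python3 -m handwheel '[{"x":0,"y":0,"z":-0.007,"ax":0,"ay":0,"az":0},{"x":0,"y":0,"z":-0.004,"ax":0,"ay":0,"az":0},{"x":0,"y":0,"z":-0.003,"ax":0,"ay":0,"az":0},{"x":0,"y":0,"z":0,"ax":0,"ay":0,"az":0},{"x":0,"y":0,"z":0,"ax":0,"ay":0,"az":0},{"x":0,"y":0,"z":0,"ax":0,"ay":0,"az":0},{"x":0,"y":0,"z":0,"ax":0,"ay":0,"az":0},{"x":0,"y":0,"z":0,"ax":0,"ay":0,"az":0}]'
```

```text
clock: 21.3
position: [568.6, -115.0, 6.7]
ee_rot: [0.715, -0.699, 0.0, -0.0]
contact_force: [-0.5, 0.4, -2.3]
gripper_width: 58.6
grasp_force: 68.4
```

```bash
python3 -m handwheel '[{"x":0,"y":0,"z":-0.004,"ax":0,"ay":0,"az":0},{"x":0,"y":0,"z":-0.003,"ax":0,"ay":0,"az":0},{"x":0,"y":0,"z":0,"ax":0,"ay":0,"az":0},{"x":0,"y":0,"z":0,"ax":0,"ay":0,"az":0},{"x":0,"y":0,"z":0,"ax":0,"ay":0,"az":0},{"x":0,"y":0,"z":0,"ax":0,"ay":0,"az":0},{"x":0,"y":0,"z":0,"ax":0,"ay":0,"az":0},{"x":0,"y":0,"z":0,"ax":0,"ay":0,"az":0}]'
```

```text
clock: 22.1
position: [568.7, -115.0, 6.1]
ee_rot: [0.715, -0.699, 0.0, -0.0]
contact_force: [-1.7, 1.9, 5.6]
gripper_width: 59.2
grasp_force: 69.4
```

On the mat now; release, wait, and rise.

```bash
python3 -m handwheel '[{"x":0,"y":0,"z":0,"ax":0,"ay":0,"az":0},{"x":0,"y":0,"z":0,"ax":0,"ay":0,"az":0},{"x":0,"y":0,"z":0,"ax":0,"ay":0,"az":0},{"x":0,"y":0,"z":0,"ax":0,"ay":0,"az":0},{"x":0,"y":0,"z":0,"ax":0,"ay":0,"az":0},{"x":0,"y":0,"z":0,"ax":0,"ay":0,"az":0},{"x":0,"y":0,"z":0,"ax":0,"ay":0,"az":0},{"x":0,"y":0,"z":0,"ax":0,"ay":0,"az":0}]' 1
python3 -m handwheel '[{"x":0,"y":0,"z":0.05,"ax":0,"ay":0,"az":0},{"x":0,"y":0,"z":0.1,"ax":0,"ay":0,"az":0},{"x":0,"y":0,"z":0.15,"ax":0,"ay":0,"az":0},{"x":0,"y":0,"z":0.2,"ax":0,"ay":0,"az":0},{"x":0,"y":0,"z":0.2,"ax":0,"ay":0,"az":0},{"x":0,"y":0,"z":0.2,"ax":0,"ay":0,"az":0},{"x":0,"y":0,"z":0.2,"ax":0,"ay":0,"az":0},{"x":0,"y":0,"z":0.1,"ax":0,"ay":0,"az":0}]' 1
python3 - <<'E'
from h import *
p,im=snap('wrist','w6.png'); hsv=cv2.cvtColor(im,cv2.COLOR_RGB2HSV)
m=cv2.inRange(hsv,(20,130,100),(33,255,255)); k,l,st,c=cv2.connectedComponentsWithStats(m)
for i in range(1,k):
    if st[i,4]>30: print('yellow',st[i],px2w(p,c[i],17).round())
m=cv2.inRange(hsv,(0,0,170),(180,60,255)); k,l,st,c=cv2.connectedComponentsWithStats(m)
for i in range(1,k):
    if st[i,4]>600:
        x,y,w,h=st[i,:4]; print('white',st[i],px2w(p,(x,y),40).round(),px2w(p,(x+w,y+h),40).round())
E
```

```text
clock: 22.9
position: [568.6, -115.0, 5.3]
ee_rot: [0.715, -0.699, 0.0, -0.0]
contact_force: [0.5, -0.6, -0.2]
gripper_width: 85.5
grasp_force: 0.0
clock: 23.7
position: [569.8, -115.3, 250.8]
ee_rot: [0.715, -0.699, 0.003, -0.003]
contact_force: [-0.0, 0.1, 0.5]
gripper_width: 85.3
grasp_force: 0.0
yellow [211 256  35  32 259] [709.  16.  17.]
yellow [331 328  15  14 106] [543. 138.  17.]
yellow [349 329  23  17 132] [504. 141.  17.]
white [    0     0    99   377 18319] [ 924. -308.   40.] [930. 215.  40.]
white [ 252    0  154   80 8327] [ 653. -312.   40.] [ 481. -238.   40.]
white [ 302  139   51  102 4954] [ 600. -169.   40.] [531. -37.  40.]
```

```bash
python3 - <<'E'
from h import *
for n in('scene','top'):
    p,im=snap(n,n+'7.png'); hsv=cv2.cvtColor(im,cv2.COLOR_RGB2HSV)
    m=cv2.inRange(hsv,(18,110,80),(35,255,255)); k,l,st,c=cv2.connectedComponentsWithStats(m)
    for i in range(1,k):
        if st[i,4]>8: print(n,st[i],px2w(p,c[i],17).round())
E
```

```text
scene [247 127  18  13 144] [ 569. -340.   17.]
scene [335 233  29  21 213] [520. 135.  17.]
scene [255 236  24  26 378] [714.  42.  17.]
top [14 11  4  5 14] [1094.  912.   17.]
top [75 58  9  6 29] [954. 705.  17.]
top [504  76   5   4  12] [ 958. -533.   17.]
top [539  77   5   4  13] [ 958. -633.   17.]
top [426 113  18   4  34] [ 835. -324.   17.]
top [435 194  11  20 194] [ 574. -342.   17.]
```

The barrel is at (572,-341), inside the tray (whose far wall is at y = -356), and the tin stands on the mat. The keytin and padlock have not moved.

```bash
python3 -c "
from bench import arm;print(arm.job_done())"
```

```text
the job is handed in; nothing more can be done
None
```

The job is handed in at about 24 s: the barrel was tipped out at 45.5° and lies in the tray, the tin stands level on the mat with its lip towards the tray, and I saw no bystander moved; no verdict came back.

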